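Index the tube carousel to its next stop

TASK

Bring the next tube round to the reader: draw the carousel's spring index pin by its black knob, swing the wheel clockwise (seen from above) and let the pin drop fully home into the next hole of the steel track, without going past it. Never force the pin against the steel (feel for the hole gently), leave the things around it alone, and let go.

Things in the scene. Friction and masses are not known exactly. Their poses are not given: they have to be found in the camera images.
- base: Fixed base of the tube carousel: grey disc 250 mm across; origin on the wheel's vertical axis at bench level, z up, x axis towards the hole where the pin starts. A white reader box (70 x 100 mm, 105 mm high) stands on its -x side, centre 155 mm from the axis. Round it runs a level steel track 26 mm wide, top 30 mm above the bench, on the pin's circle of radius 110 mm.
- first_hole (a point): Mouth of the track hole where the pin starts, at the track's top. Holes are 10 mm along the circle, 14 mm radially. The next hole lies 0.53 to 0.73 rad (58 to 80 mm) clockwise from above, in a piece of track that users clamp where they need it: its exact place is not measured and must be felt for. Between the two holes the track is level and unbroken, and runs 0.4 rad on.
- wheel (a joint): Angle of the aluminium wheel, 156 mm across, ten capped tubes on a 56 mm radius (cap tops 114 mm above the bench). 0 at the start, grows clockwise seen from above; past 0.85 rad it has gone past the next hole. Friction about 0.12 N m (1 N at the knob); stays where left.
- knob (a joint): How far the index pin is drawn up, m: 0 fully home, 0.020 at most. The spring presses it down with 5.5 N when home, 250 N/m more as it is drawn. The pin's tip stands clear of the track from 0.012; riding on the track it reads about 0.012; in a hole it falls to 0.
- grip (a point): On the axis of the black knob that draws the pin, 18 mm above its underside. The knob: upright cylinder 26 mm across, 28 mm high, on a wheel arm 30 mm wide, 110 mm from the wheel's axis. Home, its underside is 58 mm above the bench. It slides straight up and swings with the wheel; grip its sides from above.
- pin: Steel index pin under the knob, moving with it: 8 mm across, round-ended, its end 40 mm below the knob's underside (12 mm below the track's top when home). Origin on its axis at the knob's underside. More than 20 N between it and the steel, down or sideways, damages it; riding on the track under its spring alone it bears with 8.5 N and drags with about 2 N.
- reagent: White bottle, 60 mm across, 130 mm high, standing by; origin at the centre of its underside.
- rack: White microtube rack, 100 x 190 mm, 50 mm high, standing by; origin at the centre of its underside.
- mixer: Blue vortex mixer, 124 mm across, 105 mm high, standing by; origin at the centre of its underside.
- tipbox: Blue open box of pipette tips, 100 x 120 mm, 60 mm high, standing by; origin at the centre of its underside.

How it is judged:
By the outcome, as a careful person would: the job done as asked, in the order asked, and still so for the second after the job is handed in, with the robot touching nothing.
It also fails if it takes over 58 s, if anything falls off the work surface, if the arm or the gripper's body presses on something with over 40 N, if the wrist force passes 120 N, or if a joint passes its speed limit or range.

ROBOT

A 6-joint arm with a two-finger parallel gripper is mounted at the origin on the work surface. World frame = base frame: x ahead of the robot, y to its left, z up, the work surface at z = 0. Lengths are in m, angles in degrees, forces in N, time in s.
With the tool pointing down it reaches from about 0.25 to 0.85 m from the base axis. Payload 12.5 kg.
Tool frame: the origin (TCP) lies at the very end of the fingers, on their centre line; the grasp point (between the pads) lies 19 mm behind it; z points along the fingers, y is the line along which they close (so a half turn about z gives the same grasp; the last joint's range is limited). The gripper opens to 93 mm and grips with 3 to 60 N. Pads are 15 mm wide; open, the fingers measure 128 mm over their backs; the gripper's body (75 mm by 188 mm) begins 65 mm behind the grasp point.
Start: joints at [-74.347, 20.094, 94.641, -0, 65.266, -4.847], TCP at [0.193, -0.515, 0.219] pointing down, gripper open.
Joint ranges: [-157.81, 157.81], [-45, 120.19], [0.68, 151.7], [-89.99, 269.99], [4.06, 180], [-164.3, 164.3]. Speed limits (degrees/s): [127.2, 127.2, 159.86, 180, 180, 180].

INTERFACE

Orientations are given as [roll, pitch, yaw] about the fixed x, y, z axes, in that order (R = Rz(yaw) Ry(pitch) Rx(roll)).
In Python, from cell import r gives the robot as it stands. The module is installed in compiled form; this text tells all that it offers.
- The arm moves only by the shell command python3 -m handwheel 'ROWS' [FORCE]. ROWS is a JSON object whose one key "steps" holds a list of rows, each an object of numbers: "wx", "wy", "wz": the turn, a rotation vector about the world's x, y, z in units of 6 degrees (1.0 is 6 degrees); "tx", "ty", "tz": the shift along the world's x, y, z in units of 40 mm (1.0 is 40 mm); "jaw": the finger opening in mm, from 0 to 93. In form: {"steps": [{"wx": .., "wy": .., "wz": .., "tx": .., "ty": .., "tz": .., "jaw": ..}, ...]}. A call has 1 to 5 rows; each row shifts and turns the commanded pose from where the row before left it; what a row does not reach is not made up. A row lasts 1/12 s, in which the tool goes at most 41.7 mm and 7.16 degrees, less where a joint would pass 70% of its speed; a pose out of reach is approached as far as the arm can. A call is refused whole if a number of a shift passes 1 or a number of a turn 1, either way. A call with a gripper value outside its range is refused whole. The fingers move at their own pace and stop on an object; FORCE is the grip in N (left out, the last holds). Time passes only in rows, so rows that do not move let the fingers close. It gives the time, the measured TCP pose, the force, the opening and the grip force at its end, in the units of the state.
- r.state(): the state, without advancing time (a new reading comes with each control period).
- r.grab_frame(name): name is "scene" or "top" or "wrist"; returns a dict with "color" (480x640x3 uint8, red, green, blue), "fx", "fy", "cx", "cy" (pixels), "rvec" (rotation vector, rad) and "tvec" (3), from world to camera coordinates, as OpenCV has them. Camera axes: x right, y down, z forward; pixel columns grow to the right and rows downward; lengths in m; the calibration is good to about 2 mm. A picture is of the moment at which its call begins. There is no depth.
- r.close_job(): hands the job in; it is judged then, once.
The state is a dict: "t": time; "joint_positions": joint angles; "joint_velocities": joint speeds; "joint_efforts": joint torques, N m; "ee_pos": TCP position; "tool_rot": TCP orientation; "force": force on the tool from outside, world axes, zero at the start; "wrist_torque": the same for the moment, N m; "gripper_width": finger opening in m; "grip_force": force on a finger pad.
Only numpy, scipy, OpenCV 4.12 (cv2) and the standard library are available. Lean on these libraries where they do the work, as an engineer would, in place of code of your own. Each camera call takes 0.05 s, during which the arm holds its last target. There are 200 camera calls.

## Working session

There is one attempt and no reset: what is moved stays moved. The work goes in short steps, Python scripts to look and compute and a shell command to move; the robot and the scene stay as the last step left them, time stands still between calls to the robot, and variables do not carry over. Pictures are saved under pics/ and viewed, at most 10 in all, crops included, and the job is handed in when it is done.

```bash
mkdir -p pics; python3 - <<'E'
from cell import r
import cv2,json
for n in("top","scene"):
    f=r.grab_frame(n); cv2.imwrite(f"pics/{n}0.png",f["color"][:,:,::-1]); print(n,f["fx"],f["cx"],f["cy"],f["rvec"],f["tvec"])
s=r.state();print(s["t"],s["ee_pos"],s["tool_rot"],s["force"],s["gripper_width"])
E
```

```text
top 438.3298168227206 319.55669516740835 232.98066304325903 [ 2.14562907 -2.13479506  0.09001992] [0.01719351 0.52324856 0.98132245]
scene 474.2786350407556 320.115334782069 236.45463895813884 [ 1.58697026  1.9384917  -0.84397637] [ 0.11282051 -0.2857991   1.35284459]
0.1 [ 0.19256565 -0.51485619  0.21814938] [-1.79940196e+02 -5.48066998e-03  2.05001342e+01] [ 0.3963158  -0.67141994 -0.41358386] 0.09314473843680687
```

View pics/top0.png

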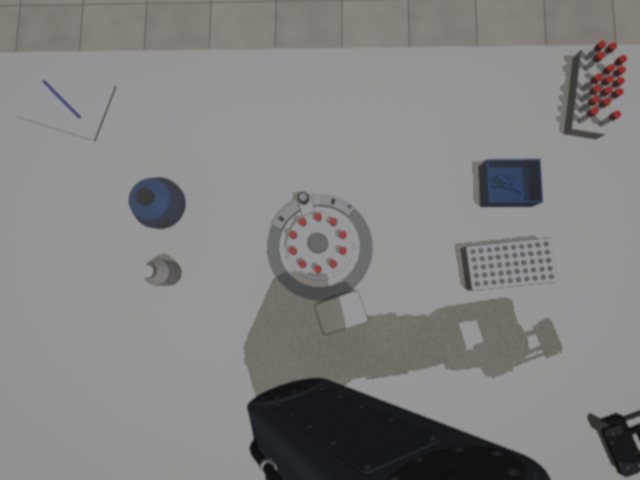

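View pics/scene0.png

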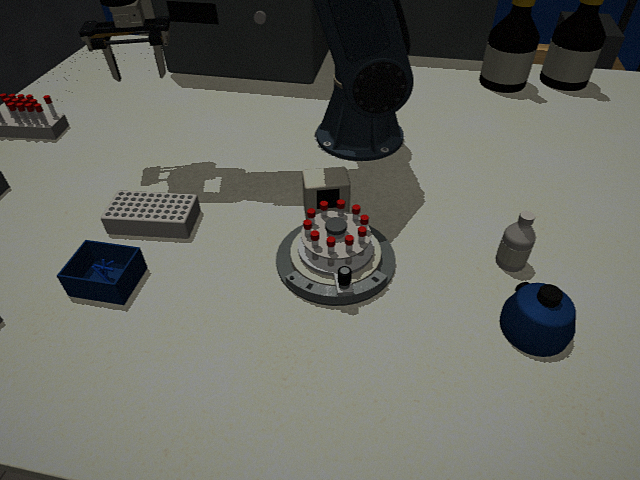

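The top view shows the knob at about (303,198), the wheel hub at (318,243) and the reader at (341,312). Clockwise means to the right in this image. Next I'll zoom in.

```bash
python3 - <<'E'
import cv2,numpy as np
a=cv2.imread("pics/top0.png")[180:305,260:380];b=cv2.imread("pics/scene0.png")[190:310,270:400]
a=cv2.resize(a,None,fx=4,fy=4,interpolation=2);b=cv2.resize(b,None,fx=2.4,fy=2.4,interpolation=2)
c=np.zeros((500,480+312,3),np.uint8);c[:,:480]=a;c[:288,480:]=b
cv2.imwrite("pics/crop0.png",c)
E
```

```text
(no output)
```

View pics/crop0.png

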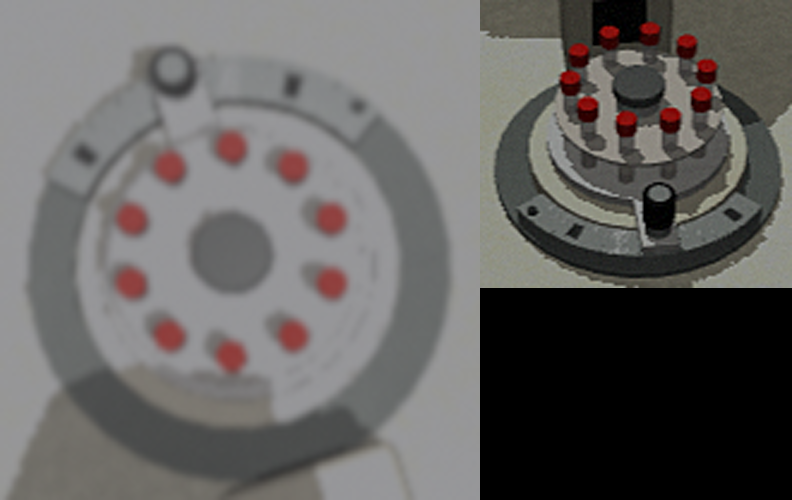

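The crop shows the knob top at (175,68), i.e. px (303.75,197), and the caps' ring centre at (232,252), i.e. px (318,243). A dark hole sits clockwise at (292,86), i.e. px (333,201.5), with a round clamp screw at (357,106).

```bash
cat > h.py <<'E'
from cell import r
import cv2,numpy as np
def back(f,u,v,z):
    R=cv2.Rodrigues(np.array(f["rvec"],float))[0];t=np.array(f["tvec"],float)
    d=R.T@np.array([(u-f["cx"])/f["fx"],(v-f["cy"])/f["fy"],1]);o=-R.T@t
    return (o+d*(z-o[2])/d[2])[:2]
E
python3 - <<'E'
from h import *
f=r.grab_frame("top");T=lambda x,y,z:back(f,260+x/4-.4,180+y/4-.4,z)
s=r.grab_frame("scene");S=lambda x,y,z:back(s,270+(x-480)/2.4-.3,190+y/2.4-.3,z)
caps=[(232,148),(294,166),(332,218),(332,284),(294,334),(232,356),(170,334),(131,284),(131,218),(170,166)]
P=np.array([T(x,y,.114) for x,y in caps]);c=P.mean(0)
print("axis",c,np.linalg.norm(P-c,axis=1).round(4))
print("disc",T(239,268,.02))
caps2=[(609,34),(650,30),(687,43),(707,67),(701,95),(670,117),(626,120),(588,105),(570,79),(579,52)]
P2=np.array([S(x,y,.114) for x,y in caps2]);print("axis scene",P2.mean(0),np.linalg.norm(P2-P2.mean(0),axis=1).round(4))
k=T(175,68,.086);h=T(292,86,.03);k2=S(659,190,.086);h2=S(575,231,.03)
for n,p in dict(knob=k,hole=h,knob_scene=k2,hole_scene=h2,scr=T(357,106,.03),left=T(85,155,.03)).items():
    v=p-c;print(n,p.round(4),np.linalg.norm(v).round(4),np.degrees(np.arctan2(v[1],v[0])).round(2))
E
```

```text
axis [0.49341463 0.02085077] [0.0549 0.0559 0.0559 0.056  0.0552 0.0558 0.0549 0.0562 0.0564 0.0561]
disc [0.4926728  0.02056895]
axis scene [0.49613723 0.01909352] [0.0553 0.0559 0.0556 0.0561 0.0554 0.0564 0.0556 0.0551 0.0557 0.0555]
knob [0.5977 0.0543] 0.1095 17.78
hole [ 0.5986 -0.01  ] 0.1096 -16.35
knob_scene [0.5937 0.0528] 0.1052 17.67
hole_scene [ 0.5992 -0.0128] 0.111 -17.64
scr [ 0.5867 -0.0479] 0.1159 -36.38
left [0.5576 0.1107] 0.1104 54.43
```

```bash
M="python3 -m handwheel"
python3 -m handwheel '{"steps":[{"tx":0.3,"ty":0.4,"jaw":93},{"tx":0.58,"ty":0.81},{"tx":0.58,"ty":0.81},{"tx":0.58,"ty":0.81},{"tx":0.58,"ty":0.81}]}' 10 
python3 -m handwheel '{"steps":[{"tx":0.58,"ty":0.81},{"tx":0.58,"ty":0.81},{"tx":0.58,"ty":0.81},{"tx":0.58,"ty":0.81},{"tx":0.58,"ty":0.81}]}'
python3 -m handwheel '{"steps":[{"tx":0.58,"ty":0.81},{"tx":0.58,"ty":0.81},{"tx":0.58,"ty":0.81},{"tx":0.4,"ty":0.5,"jaw":55},{"tx":0,"ty":0,"jaw":55}]}'
```

```text
invalid input at $.steps[0]: expected keys wx, wy, wz, tx, ty, tz, jaw
invalid input at $.steps[0]: expected keys wx, wy, wz, tx, ty, tz, jaw
invalid input at $.steps[0]: expected keys wx, wy, wz, tx, ty, tz, jaw
```

```bash
python3 -m handwheel '{"steps":[{"wx":0,"wy":0,"wz":0,"tx":0.3,"ty":0.4,"tz":0,"jaw":93},{"wx":0,"wy":0,"wz":0,"tx":0.58,"ty":0.81,"tz":0,"jaw":93},{"wx":0,"wy":0,"wz":0,"tx":0.58,"ty":0.81,"tz":0,"jaw":93},{"wx":0,"wy":0,"wz":0,"tx":0.58,"ty":0.81,"tz":0,"jaw":93},{"wx":0,"wy":0,"wz":0,"tx":0.58,"ty":0.81,"tz":0,"jaw":93}]}' 10 
python3 -m handwheel '{"steps":[{"wx":0,"wy":0,"wz":0,"tx":0.58,"ty":0.81,"tz":0,"jaw":55},{"wx":0,"wy":0,"wz":0,"tx":0.58,"ty":0.81,"tz":0,"jaw":55},{"wx":0,"wy":0,"wz":0,"tx":0.58,"ty":0.81,"tz":0,"jaw":55},{"wx":0,"wy":0,"wz":0,"tx":0.58,"ty":0.81,"tz":0,"jaw":55},{"wx":0,"wy":0,"wz":0,"tx":0.58,"ty":0.81,"tz":0,"jaw":55}]}'
python3 -m handwheel '{"steps":[{"wx":0,"wy":0,"wz":-0.15,"tx":0.58,"ty":0.81,"tz":0,"jaw":55},{"wx":0,"wy":0,"wz":-0.15,"tx":0.58,"ty":0.81,"tz":0,"jaw":55},{"wx":0,"wy":0,"wz":-0.16,"tx":0.58,"ty":0.81,"tz":0,"jaw":55},{"wx":0,"wy":0,"wz":0,"tx":0.4,"ty":0.5,"tz":0,"jaw":55},{"wx":0,"wy":0,"wz":0,"tx":0,"ty":0,"tz":0,"jaw":55}]}'
```

```text
t: 0.62
ee_pos: [0.298, -0.3679, 0.2185]
tool_rot: [-180.0, -0.0, 20.5]
force: [0.5, -0.9, -0.6]
gripper_width: 0.093
grip_force: 0.0
t: 1.03
ee_pos: [0.4142, -0.2057, 0.2187]
tool_rot: [180.0, -0.0, 20.5]
force: [1.0, -0.7, 0.0]
gripper_width: 0.0642
grip_force: 0.0
t: 1.45
ee_pos: [0.501, -0.087, 0.2185]
tool_rot: [-180.0, -0.0, 17.9]
force: [-1.2, -0.8, 0.8]
gripper_width: 0.0549
grip_force: 0.0
```

```bash
python3 -m handwheel '{"steps":[{"wx":0,"wy":0,"wz":0,"tx":0.54,"ty":0.77,"tz":0,"jaw":55},{"wx":0,"wy":0,"wz":0,"tx":0.54,"ty":0.77,"tz":0,"jaw":55},{"wx":0,"wy":0,"wz":0,"tx":0.54,"ty":0.77,"tz":-0.3,"jaw":55},{"wx":0,"wy":0,"wz":0,"tx":0.54,"ty":0.77,"tz":-0.3,"jaw":55},{"wx":0,"wy":0,"wz":0,"tx":0.3,"ty":0.43,"tz":-0.3,"jaw":55}]}'
python3 -m handwheel '{"steps":[{"wx":0,"wy":0,"wz":0,"tx":0,"ty":0,"tz":0,"jaw":55},{"wx":0,"wy":0,"wz":0,"tx":0,"ty":0,"tz":0,"jaw":55}]}'
python3 - <<'E'
from h import *
f=r.grab_frame("wrist");cv2.imwrite("pics/w1.png",f["color"][:,:,::-1]);np.savez("w1.npz",**f);print(f["tvec"],f["fx"])
R=cv2.Rodrigues(np.array(f["rvec"]))[0]
for p in [(.5993,.0536,.086),(.4945,.0202,.114),(.599,-.0105,.03)]:print(cv2.projectPoints(np.array([p]),f["rvec"],f["tvec"],np.array([[f["fx"],0,f["cx"]],[0,f["fy"],f["cy"]],[0,0,1]]),None)[0].ravel())
E
```

```text
t: 1.87
ee_pos: [0.5988, 0.0524, 0.182]
tool_rot: [-180.0, -0.0, 17.8]
force: [-0.2, -0.3, -0.1]
gripper_width: 0.055
grip_force: 0.0
t: 2.03
ee_pos: [0.597, 0.0502, 0.1817]
tool_rot: [-180.0, 0.1, 17.8]
force: [0.5, 0.0, 0.6]
gripper_width: 0.0551
grip_force: 0.0
[-0.13621142  0.54098066  0.51005067] 392.9366202520408
[311.71564274 242.27423533]
[311.23426303 405.28731691]
[384.89206576 247.95883319]
```

View pics/w1.png

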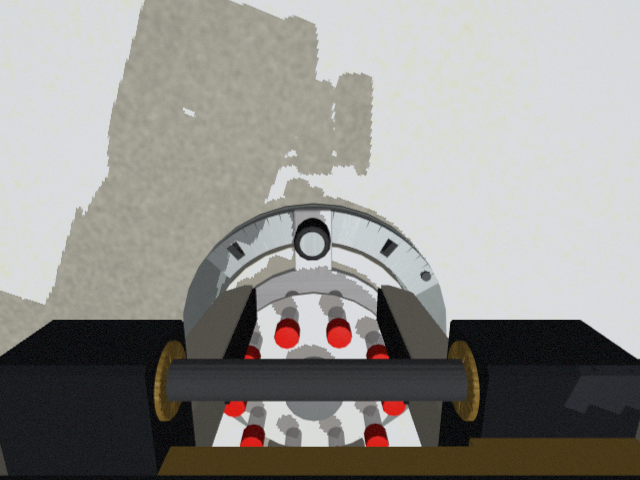

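The wrist view shows the knob top at (312.5,239), the next hole at (388,247), the first pair's left hole at (236,250), and caps at (287,330) and (339,332).

```bash
python3 - <<'E'
from h import *
f=dict(np.load("w1.npz"))
k=back(f,312.5,239,.086);h=back(f,388.5,247,.03)
c=(back(f,287,327,.114)+back(f,339,329,.114))/2
print(k,h,c)
d=np.array([.4945,.0202])
for p in(k,h):print(np.linalg.norm(p-d),np.degrees(np.arctan2(*(p-d)[::-1])))
E
```

```text
[0.60169072 0.05379545] [ 0.60071667 -0.01309413] [0.55132133 0.03707694]
0.11233211760509432 17.401904502562353
0.1113125372689415 -17.40385100265959
```

```bash
python3 -m handwheel '{"steps":[{"wx":0,"wy":0,"wz":-0.03,"tx":0.075,"ty":0.08,"tz":-0.6,"jaw":55},{"wx":0,"wy":0,"wz":0,"tx":0,"ty":0,"tz":-0.7,"jaw":55},{"wx":0,"wy":0,"wz":0,"tx":0,"ty":0,"tz":-0.7,"jaw":55},{"wx":0,"wy":0,"wz":0,"tx":0,"ty":0,"tz":-0.6,"jaw":55},{"wx":0,"wy":0,"wz":0,"tx":0,"ty":0,"tz":-0.25,"jaw":45}]}'
python3 -m handwheel '{"steps":[{"wx":0,"wy":0,"wz":0,"tx":0,"ty":0,"tz":-0.1,"jaw":36},{"wx":0,"wy":0,"wz":0,"tx":0,"ty":0,"tz":0,"jaw":34},{"wx":0,"wy":0,"wz":0,"tx":0,"ty":0,"tz":0,"jaw":32},{"wx":0,"wy":0,"wz":0,"tx":0,"ty":0,"tz":0,"jaw":31}]}'
python3 -c "
from h import *
f=r.grab_frame('wrist');cv2.imwrite('pics/w2.png',f['color'][:,:,::-1]);print(r.state()['ee_pos'],r.state()['gripper_width'])"
```

```text
t: 2.5
ee_pos: [0.5988, 0.0518, 0.0665]
tool_rot: [-180.0, 0.2, 17.5]
force: [0.6, 0.2, 0.2]
gripper_width: 0.0517
grip_force: 0.0
t: 2.83
ee_pos: [0.6013, 0.053, 0.0663]
tool_rot: [180.0, -0.1, 17.5]
force: [-0.0, -0.1, 0.1]
gripper_width: 0.0321
grip_force: 0.0
[0.6011929  0.05315967 0.06612937] 0.031181310158377284
```

View pics/w2.png

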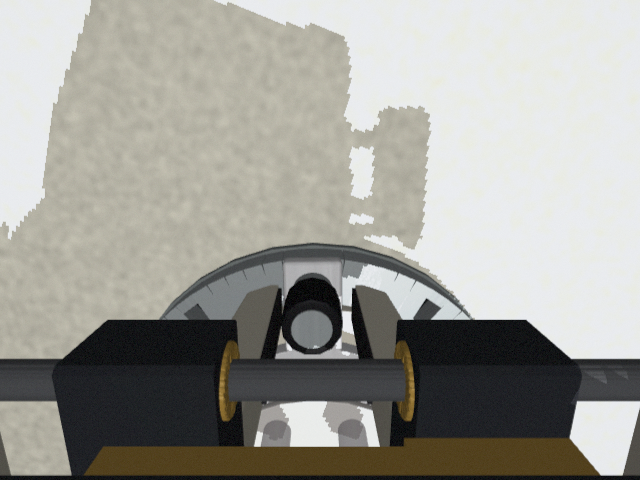

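```bash
python3 -m handwheel '{"steps":[{"wx":0,"wy":0,"wz":0,"tx":-0.02,"ty":0,"tz":-0.1,"jaw":31},{"wx":0,"wy":0,"wz":0,"tx":0,"ty":0,"tz":0,"jaw":29},{"wx":0,"wy":0,"wz":0,"tx":0,"ty":0,"tz":0,"jaw":28},{"wx":0,"wy":0,"wz":0,"tx":0,"ty":0,"tz":0,"jaw":27}]}' 4
python3 -m handwheel '{"steps":[{"wx":0,"wy":0,"wz":0,"tx":0,"ty":0,"tz":0,"jaw":26},{"wx":0,"wy":0,"wz":0,"tx":0,"ty":0,"tz":0,"jaw":25},{"wx":0,"wy":0,"wz":0,"tx":0,"ty":0,"tz":0,"jaw":24}]}' 4
```

```text
t: 3.22
ee_pos: [0.5995, 0.0534, 0.0606]
tool_rot: [-180.0, 0.0, 17.6]
force: [-0.7, 0.3, -0.3]
gripper_width: 0.0274
grip_force: 0.5
t: 3.47
ee_pos: [0.5996, 0.0535, 0.0607]
tool_rot: [-180.0, 0.0, 17.6]
force: [-1.0, 3.1, 0.6]
gripper_width: 0.0257
grip_force: 4.0
```

```bash
python3 -m handwheel '{"steps":[{"wx":0,"wy":0,"wz":0,"tx":-0.007,"ty":0.02,"tz":0,"jaw":22},{"wx":0,"wy":0,"wz":0,"tx":0,"ty":0,"tz":0,"jaw":22},{"wx":0,"wy":0,"wz":0,"tx":0,"ty":0,"tz":0,"jaw":22}]}' 25
python3 -m handwheel '{"steps":[{"wx":0,"wy":0,"wz":0,"tx":0,"ty":0,"tz":0,"jaw":20},{"wx":0,"wy":0,"wz":0,"tx":0,"ty":0,"tz":0,"jaw":20}]}' 25
```

```text
t: 3.72
ee_pos: [0.5994, 0.054, 0.0607]
tool_rot: [180.0, -0.0, 17.6]
force: [-0.4, -0.1, -0.1]
gripper_width: 0.0253
grip_force: 25.0
t: 3.88
ee_pos: [0.5995, 0.0539, 0.0607]
tool_rot: [180.0, -0.0, 17.6]
force: [0.1, -1.1, 0.7]
gripper_width: 0.0254
grip_force: 25.0
```

```bash
python3 -m handwheel '{"steps":[{"wx":0,"wy":0,"wz":0,"tx":0,"ty":0,"tz":0.1,"jaw":20},{"wx":0,"wy":0,"wz":0,"tx":0,"ty":0,"tz":0.1,"jaw":20},{"wx":0,"wy":0,"wz":0,"tx":0,"ty":0,"tz":0.1,"jaw":20},{"wx":0,"wy":0,"wz":0,"tx":0,"ty":0,"tz":0.1,"jaw":20},{"wx":0,"wy":0,"wz":0,"tx":0,"ty":0,"tz":0,"jaw":20}]}' 25
python3 -m handwheel '{"steps":[{"wx":0,"wy":0,"wz":0,"tx":0,"ty":0,"tz":0,"jaw":20},{"wx":0,"wy":0,"wz":0,"tx":0,"ty":0,"tz":0,"jaw":20}]}'
```

```text
t: 4.3
ee_pos: [0.5993, 0.054, 0.0771]
tool_rot: [180.0, -0.0, 17.6]
force: [3.8, 0.3, -10.8]
gripper_width: 0.0256
grip_force: 25.0
t: 4.47
ee_pos: [0.5993, 0.054, 0.0765]
tool_rot: [180.0, 0.0, 17.6]
force: [5.3, -1.6, -10.0]
gripper_width: 0.0256
grip_force: 25.0
```

```bash
python3 -m handwheel '{"steps":[{"wx":0,"wy":0,"wz":0,"tx":0.02,"ty":0,"tz":0,"jaw":20},{"wx":0,"wy":0,"wz":-0.49,"tx":0.04,"ty":-0.136,"tz":0,"jaw":20},{"wx":0,"wy":0,"wz":-0.49,"tx":0.033,"ty":-0.138,"tz":0,"jaw":20},{"wx":0,"wy":0,"wz":-0.49,"tx":0.026,"ty":-0.14,"tz":0,"jaw":20},{"wx":0,"wy":0,"wz":0,"tx":0,"ty":0,"tz":0,"jaw":20}]}' 25
python3 -m handwheel '{"steps":[{"wx":0,"wy":0,"wz":0,"tx":0,"ty":0,"tz":0,"jaw":20}]}'
```

```text
t: 4.88
ee_pos: [0.6035, 0.0368, 0.0761]
tool_rot: [-180.0, 0.1, 8.6]
force: [0.1, -1.0, -10.0]
gripper_width: 0.0254
grip_force: 25.0
t: 4.97
ee_pos: [0.6034, 0.0374, 0.0762]
tool_rot: [-180.0, 0.1, 8.8]
force: [-0.4, -1.0, -9.9]
gripper_width: 0.0255
grip_force: 25.0
```

```bash
python3 -m handwheel '{"steps":[{"wx":0,"wy":0,"wz":-0.49,"tx":0.018,"ty":-0.141,"tz":0,"jaw":20},{"wx":0,"wy":0,"wz":-0.49,"tx":0.011,"ty":-0.1415,"tz":0,"jaw":20},{"wx":0,"wy":0,"wz":-0.49,"tx":0.004,"ty":-0.142,"tz":0,"jaw":20},{"wx":0,"wy":0,"wz":-0.49,"tx":-0.0035,"ty":-0.142,"tz":0,"jaw":20}]}' 25
python3 -m handwheel '{"steps":[{"wx":0,"wy":0,"wz":-0.49,"tx":-0.011,"ty":-0.1415,"tz":0,"jaw":20},{"wx":0,"wy":0,"wz":-0.49,"tx":-0.018,"ty":-0.141,"tz":0,"jaw":20},{"wx":0,"wy":0,"wz":-0.4,"tx":-0.021,"ty":-0.114,"tz":0,"jaw":20},{"wx":0,"wy":0,"wz":0,"tx":0,"ty":0,"tz":0,"jaw":20},{"wx":0,"wy":0,"wz":0,"tx":0,"ty":0,"tz":0,"jaw":20}]}'
python3 -c "
from h import *
f=r.grab_frame('wrist');cv2.imwrite('pics/w3.png',f['color'][200:,:,::-1]);np.savez('w3.npz',**f)"
```

```text
t: 5.3
ee_pos: [0.6048, 0.0151, 0.0763]
tool_rot: [-180.0, 0.1, -3.0]
force: [0.3, -0.0, -9.4]
gripper_width: 0.0257
grip_force: 25.0
t: 5.72
ee_pos: [0.6029, -0.0009, 0.0764]
tool_rot: [180.0, 0.1, -11.2]
force: [0.3, -1.3, -10.8]
gripper_width: 0.0254
grip_force: 25.0
```

View pics/w3.png

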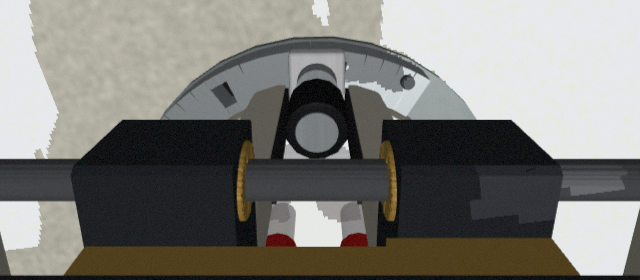

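The knob is drawn and gripped at (316,330), with the arm's edge and finger hiding the hole. I'm about 6° short of it. I'll lower the pin to just above the track and then ease the grip so only the spring presses.

```bash
python3 -m handwheel '{"steps":[{"wx":0,"wy":0,"wz":0,"tx":0,"ty":0,"tz":-0.04,"jaw":20},{"wx":0,"wy":0,"wz":0,"tx":0,"ty":0,"tz":-0.04,"jaw":20},{"wx":0,"wy":0,"wz":0,"tx":0,"ty":0,"tz":0,"jaw":20},{"wx":0,"wy":0,"wz":0,"tx":0,"ty":0,"tz":0,"jaw":20}]}' 25
python3 -m handwheel '{"steps":[{"wx":0,"wy":0,"wz":0,"tx":0,"ty":0,"tz":0,"jaw":27},{"wx":0,"wy":0,"wz":0,"tx":0,"ty":0,"tz":0,"jaw":27},{"wx":0,"wy":0,"wz":0,"tx":0,"ty":0,"tz":0,"jaw":27}]}' 4
```

```text
t: 6.1
ee_pos: [0.603, -0.0007, 0.0732]
tool_rot: [-180.0, 0.0, -11.3]
force: [-1.4, -0.1, -9.6]
gripper_width: 0.0254
grip_force: 25.0
t: 6.35
ee_pos: [0.6042, -0.001, 0.0745]
tool_rot: [-180.0, -0.1, -11.3]
force: [-0.9, 0.5, -0.3]
gripper_width: 0.0268
grip_force: 0.0
```

```bash
python3 -m handwheel '{"steps":[{"wx":0,"wy":0,"wz":-0.085,"tx":-0.005,"ty":-0.025,"tz":0,"jaw":27},{"wx":0,"wy":0,"wz":-0.085,"tx":-0.005,"ty":-0.025,"tz":0,"jaw":27},{"wx":0,"wy":0,"wz":-0.085,"tx":-0.005,"ty":-0.024,"tz":0,"jaw":27},{"wx":0,"wy":0,"wz":0,"tx":0,"ty":0,"tz":0,"jaw":27},{"wx":0,"wy":0,"wz":0,"tx":0,"ty":0,"tz":0,"jaw":27}]}'
```

```text
t: 6.77
ee_pos: [0.6034, -0.003, 0.0742]
tool_rot: [-179.9, -0.1, -12.9]
force: [0.9, 7.8, 3.5]
gripper_width: 0.0287
grip_force: 4.0
```

```bash
python3 -c "
from h import *
f=r.grab_frame('wrist');g=r.grab_frame('scene');a=f['color'][230:400,200:440,::-1];b=g['color'][190:310,270:400,::-1]
a=cv2.resize(a,None,fx=2,fy=2);b=cv2.resize(b,(312,288));c=np.zeros((340,792,3),np.uint8);c[:,:480]=a;c[:288,480:]=b
cv2.imwrite('pics/w4.png',c);s=r.state();print(s['force'],s['ee_pos'],s['gripper_width'])"
```

```text
[0.29692675 8.39911848 3.44848064] [ 0.60344333 -0.00297282  0.07423974] 0.02869507049088992
```

View pics/w4.png

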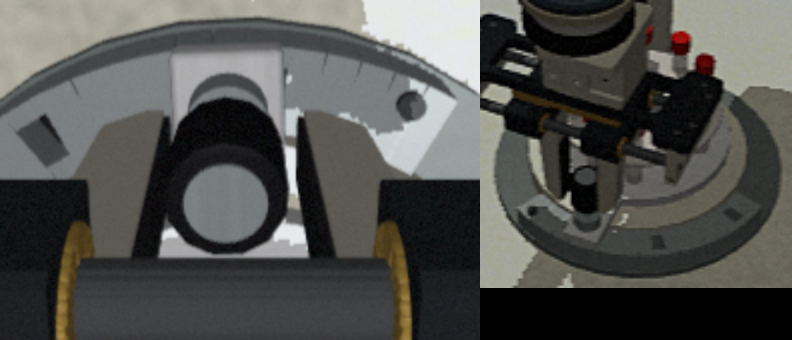

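```bash
python3 -c "
from h import *
a=dict(np.load('w3.npz'));f=r.grab_frame('wrist')
print(back(a,316.5,332,.1015),back(f,312.5,331,.098),back(f,312.5,331,.086))
print(back(a,346,268,.03),back(f,345,267,.03),back(a,406,281,.03),back(f,405.5,283,.03))
s=r.state();print(s['force'],s['wrist_torque'],s['grip_force'])"
```

```text
[ 0.60174229 -0.00126442] [ 0.602281   -0.00170628] [ 5.96221692e-01 -1.78488235e-04]
[ 0.60110252 -0.01840701] [ 0.60267812 -0.01988342] [ 0.58664442 -0.05099019] [ 0.5856129  -0.05161717]
[0.69543837 7.48969962 3.37658826] [ 1.49560942 -0.17694075 -0.08640992] 4.007916301488876
```

```bash
python3 -m handwheel '{"steps":[{"wx":0,"wy":0,"wz":0,"tx":0,"ty":0,"tz":0,"jaw":24},{"wx":0,"wy":0,"wz":0,"tx":0,"ty":0,"tz":0,"jaw":20},{"wx":0,"wy":0,"wz":0,"tx":0,"ty":0,"tz":0,"jaw":20},{"wx":0,"wy":0,"wz":0,"tx":0,"ty":0,"tz":0,"jaw":20}]}' 15
python3 -c "
from h import *
print(r.state()['wrist_torque'])"
```

```text
t: 7.25
ee_pos: [0.6035, -0.0035, 0.0742]
tool_rot: [-179.9, -0.1, -12.9]
force: [1.1, 5.4, 4.4]
gripper_width: 0.0256
grip_force: 15.0
[ 0.95064909 -0.16754231 -0.12110034]
```

```bash
python3 -m handwheel '{"steps":[{"wx":0,"wy":0,"wz":0,"tx":0,"ty":0,"tz":0.02,"jaw":20},{"wx":0,"wy":0,"wz":0,"tx":0,"ty":0,"tz":0,"jaw":20},{"wx":0,"wy":0,"wz":0,"tx":0,"ty":0,"tz":0,"jaw":20}]}' 25
python3 -m handwheel '{"steps":[{"wx":0,"wy":0,"wz":0,"tx":0,"ty":0,"tz":0.02,"jaw":20},{"wx":0,"wy":0,"wz":0,"tx":0,"ty":0,"tz":0,"jaw":20},{"wx":0,"wy":0,"wz":0,"tx":0,"ty":0,"tz":0,"jaw":20}]}' 25
```

```text
t: 7.5
ee_pos: [0.6034, -0.0038, 0.0745]
tool_rot: [-180.0, -0.1, -12.9]
force: [3.5, 2.8, -1.4]
gripper_width: 0.025
grip_force: 25.0
t: 7.75
ee_pos: [0.6033, -0.004, 0.0748]
tool_rot: [-180.0, -0.1, -12.9]
force: [5.9, 2.2, -5.5]
gripper_width: 0.0256
grip_force: 25.0
```

```bash
python3 -m handwheel '{"steps":[{"wx":0,"wy":0,"wz":-0.086,"tx":0.009,"ty":-0.024,"tz":0,"jaw":20},{"wx":0,"wy":0,"wz":-0.086,"tx":-0.001,"ty":-0.024,"tz":0,"jaw":20},{"wx":0,"wy":0,"wz":-0.086,"tx":-0.006,"ty":-0.024,"tz":0,"jaw":20},{"wx":0,"wy":0,"wz":0,"tx":0,"ty":0,"tz":0,"jaw":20},{"wx":0,"wy":0,"wz":0,"tx":0,"ty":0,"tz":0,"jaw":20}]}' 25
python3 -m handwheel '{"steps":[{"wx":0,"wy":0,"wz":-0.086,"tx":-0.006,"ty":-0.024,"tz":0,"jaw":20},{"wx":0,"wy":0,"wz":-0.086,"tx":-0.006,"ty":-0.024,"tz":0,"jaw":20},{"wx":0,"wy":0,"wz":-0.086,"tx":-0.006,"ty":-0.024,"tz":0,"jaw":20},{"wx":0,"wy":0,"wz":0,"tx":0,"ty":0,"tz":0,"jaw":20},{"wx":0,"wy":0,"wz":0,"tx":0,"ty":0,"tz":0,"jaw":20}]}' 25
```

```text
t: 8.17
ee_pos: [0.6027, -0.0069, 0.0747]
tool_rot: [180.0, 0.0, -14.4]
force: [2.5, 2.8, -6.1]
gripper_width: 0.0253
grip_force: 25.0
t: 8.58
ee_pos: [0.6018, -0.01, 0.0748]
tool_rot: [180.0, 0.0, -15.9]
force: [2.6, 0.4, -8.5]
gripper_width: 0.0255
grip_force: 25.0
```

```bash
python3 -m handwheel '{"steps":[{"wx":0,"wy":0,"wz":0,"tx":0,"ty":0,"tz":-0.015,"jaw":20},{"wx":0,"wy":0,"wz":0,"tx":0,"ty":0,"tz":0,"jaw":20},{"wx":0,"wy":0,"wz":0,"tx":0,"ty":0,"tz":0,"jaw":20}]}' 25
python3 -m handwheel '{"steps":[{"wx":0,"wy":0,"wz":-0.086,"tx":-0.006,"ty":-0.024,"tz":0,"jaw":20},{"wx":0,"wy":0,"wz":0,"tx":0,"ty":0,"tz":0,"jaw":20},{"wx":0,"wy":0,"wz":0,"tx":0,"ty":0,"tz":0,"jaw":20}]}' 25
python3 -m handwheel '{"steps":[{"wx":0,"wy":0,"wz":-0.086,"tx":-0.006,"ty":-0.024,"tz":0,"jaw":20},{"wx":0,"wy":0,"wz":0,"tx":0,"ty":0,"tz":0,"jaw":20},{"wx":0,"wy":0,"wz":0,"tx":0,"ty":0,"tz":0,"jaw":20}]}' 25
```

```text
t: 8.83
ee_pos: [0.6019, -0.0099, 0.0743]
tool_rot: [180.0, 0.0, -15.9]
force: [2.8, -0.1, -8.9]
gripper_width: 0.0255
grip_force: 25.0
t: 9.08
ee_pos: [0.6017, -0.0107, 0.0744]
tool_rot: [180.0, 0.0, -16.4]
force: [1.6, 1.9, -8.2]
gripper_width: 0.0252
grip_force: 25.0
t: 9.33
ee_pos: [0.6014, -0.0117, 0.0744]
tool_rot: [180.0, 0.0, -17.0]
force: [0.6, 2.8, -8.8]
gripper_width: 0.0253
grip_force: 25.0
```

```bash
python3 -m handwheel '{"steps":[{"wx":0,"wy":0,"wz":0,"tx":0,"ty":0,"tz":-0.025,"jaw":20},{"wx":0,"wy":0,"wz":0,"tx":0,"ty":0,"tz":0,"jaw":20},{"wx":0,"wy":0,"wz":0,"tx":0,"ty":0,"tz":0,"jaw":20}]}' 25
```

```text
t: 9.58
ee_pos: [0.6014, -0.0117, 0.0733]
tool_rot: [180.0, 0.0, -17.0]
force: [0.6, 0.5, -9.2]
gripper_width: 0.0251
grip_force: 25.0
```

```bash
python3 -m handwheel '{"steps":[{"wx":0,"wy":0,"wz":0,"tx":0,"ty":0,"tz":-0.025,"jaw":20},{"wx":0,"wy":0,"wz":0,"tx":0,"ty":0,"tz":0,"jaw":20},{"wx":0,"wy":0,"wz":0,"tx":0,"ty":0,"tz":0,"jaw":20}]}' 25
python3 -m handwheel '{"steps":[{"wx":0,"wy":0,"wz":0,"tx":0,"ty":0,"tz":-0.025,"jaw":20},{"wx":0,"wy":0,"wz":0,"tx":0,"ty":0,"tz":0,"jaw":20},{"wx":0,"wy":0,"wz":0,"tx":0,"ty":0,"tz":0,"jaw":20}]}' 25
```

```text
t: 9.83
ee_pos: [0.6014, -0.0117, 0.0724]
tool_rot: [180.0, 0.0, -17.0]
force: [-1.0, 1.0, -8.9]
gripper_width: 0.0256
grip_force: 25.0
t: 10.08
ee_pos: [0.6014, -0.0117, 0.0713]
tool_rot: [180.0, 0.0, -17.0]
force: [-1.0, 1.9, -7.9]
gripper_width: 0.0259
grip_force: 25.0
```

```bash
python3 -m handwheel '{"steps":[{"wx":0,"wy":0,"wz":0,"tx":0,"ty":0,"tz":-0.035,"jaw":20},{"wx":0,"wy":0,"wz":0,"tx":0,"ty":0,"tz":-0.035,"jaw":20},{"wx":0,"wy":0,"wz":0,"tx":0,"ty":0,"tz":0,"jaw":20},{"wx":0,"wy":0,"wz":0,"tx":0,"ty":0,"tz":0,"jaw":20}]}' 25
python3 -m handwheel '{"steps":[{"wx":0,"wy":0,"wz":0,"tx":0,"ty":0,"tz":-0.035,"jaw":20},{"wx":0,"wy":0,"wz":0,"tx":0,"ty":0,"tz":-0.035,"jaw":20},{"wx":0,"wy":0,"wz":0,"tx":0,"ty":0,"tz":0,"jaw":20},{"wx":0,"wy":0,"wz":0,"tx":0,"ty":0,"tz":0,"jaw":20}]}' 25
```

```text
t: 10.42
ee_pos: [0.6014, -0.0117, 0.0685]
tool_rot: [180.0, 0.0, -17.0]
force: [-1.0, 1.1, -8.7]
gripper_width: 0.0253
grip_force: 25.0
t: 10.75
ee_pos: [0.6015, -0.0117, 0.0657]
tool_rot: [180.0, 0.0, -17.0]
force: [-2.3, 1.0, -6.9]
gripper_width: 0.0256
grip_force: 25.0
```

```bash
python3 -m handwheel '{"steps":[{"wx":0,"wy":0,"wz":0,"tx":0,"ty":0,"tz":-0.03,"jaw":20},{"wx":0,"wy":0,"wz":0,"tx":0,"ty":0,"tz":-0.02,"jaw":20},{"wx":0,"wy":0,"wz":0,"tx":0,"ty":0,"tz":0,"jaw":20},{"wx":0,"wy":0,"wz":0,"tx":0,"ty":0,"tz":0,"jaw":20}]}' 25
python3 -m handwheel '{"steps":[{"wx":0,"wy":0,"wz":0,"tx":0,"ty":0,"tz":0,"jaw":28},{"wx":0,"wy":0,"wz":0,"tx":0,"ty":0,"tz":0,"jaw":40},{"wx":0,"wy":0,"wz":0,"tx":0,"ty":0,"tz":0,"jaw":50},{"wx":0,"wy":0,"wz":0,"tx":0,"ty":0,"tz":0,"jaw":50},{"wx":0,"wy":0,"wz":0,"tx":0,"ty":0,"tz":0,"jaw":50}]}'
python3 -m handwheel '{"steps":[{"wx":0,"wy":0,"wz":0,"tx":0,"ty":0,"tz":0.4,"jaw":50},{"wx":0,"wy":0,"wz":0,"tx":0,"ty":0,"tz":0.8,"jaw":50},{"wx":0,"wy":0,"wz":0,"tx":0,"ty":0,"tz":0.8,"jaw":50},{"wx":0,"wy":0,"wz":0,"tx":0,"ty":0,"tz":0.8,"jaw":50},{"wx":0,"wy":0,"wz":0,"tx":0,"ty":0,"tz":0,"jaw":50}]}'
python3 -c "
from h import *
f=r.grab_frame('wrist');g=r.grab_frame('scene');a=f['color'][170:340,200:440,::-1];b=g['color'][190:310,270:400,::-1]
a=cv2.resize(a,None,fx=2,fy=2);b=cv2.resize(b,(312,288));c=np.zeros((340,792,3),np.uint8);c[:,:480]=a;c[:288,480:]=b
cv2.imwrite('pics/w5.png',c);np.savez('w5.npz',**f)"
```

```text
t: 11.08
ee_pos: [0.6015, -0.0117, 0.0638]
tool_rot: [180.0, 0.0, -17.0]
force: [-3.3, 1.2, -6.1]
gripper_width: 0.0252
grip_force: 25.0
t: 11.5
ee_pos: [0.6021, -0.0118, 0.0643]
tool_rot: [-180.0, -0.1, -17.0]
force: [0.4, -0.2, -1.0]
gripper_width: 0.0482
grip_force: 0.0
t: 11.92
ee_pos: [0.6045, -0.0119, 0.1824]
tool_rot: [-179.9, -0.6, -17.0]
force: [1.0, -0.5, 0.5]
gripper_width: 0.0498
grip_force: 0.0
```

View pics/w5.png

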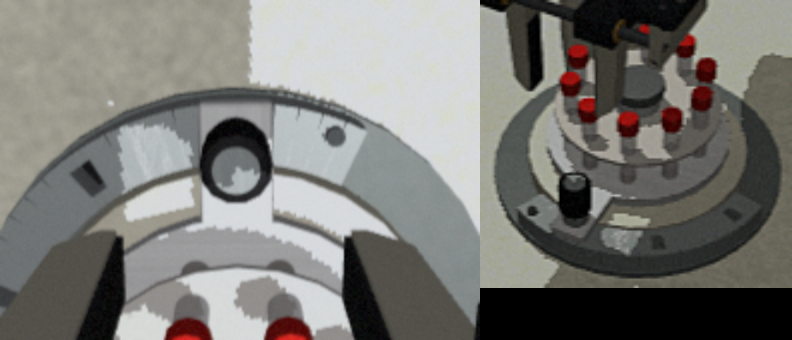

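```bash
python3 - <<'E'
from h import *
C=np.array([.495,.0202])
f=dict(np.load('w5.npz'));g=r.grab_frame("scene");t=r.grab_frame("top")
w1=dict(np.load('w1.npz'))
for z in(.080,.086,.092,.098):
    o=[]
    for p in(back(f,318,252.5,z),back(w1,312.5,239,z),back(g,270+(574-480)/2.4-.3,190+182/2.4-.3,z),back(g,270+(659-480)/2.4-.3,190+190/2.4-.3,z)):
        o.append((np.linalg.norm(p-C).round(4),np.degrees(np.arctan2(*(p-C)[::-1])).round(1)))
    print(z,o)
cv2.imwrite('pics/t6.png',np.hstack([cv2.resize(cv2.imread('pics/scene0.png')[255:305,315:375],None,fx=6,fy=6,interpolation=2),cv2.resize(g['color'][250:300,285:345,::-1],None,fx=6,fy=6,interpolation=2)]))
E
```

```text
0.08 [(np.float64(0.1096), np.float64(-17.2)), (np.float64(0.1103), np.float64(17.5)), (np.float64(0.1033), np.float64(-19.2)), (np.float64(0.0985), np.float64(18.9))]
0.086 [(np.float64(0.1112), np.float64(-17.1)), (np.float64(0.1119), np.float64(17.5)), (np.float64(0.108), np.float64(-17.5)), (np.float64(0.1039), np.float64(18.3))]
0.092 [(np.float64(0.1129), np.float64(-17.1)), (np.float64(0.1134), np.float64(17.5)), (np.float64(0.1128), np.float64(-16.0)), (np.float64(0.1094), np.float64(17.8))]
0.098 [(np.float64(0.1146), np.float64(-17.1)), (np.float64(0.115), np.float64(17.4)), (np.float64(0.1177), np.float64(-14.7)), (np.float64(0.1148), np.float64(17.3))]
```

View pics/t6.png

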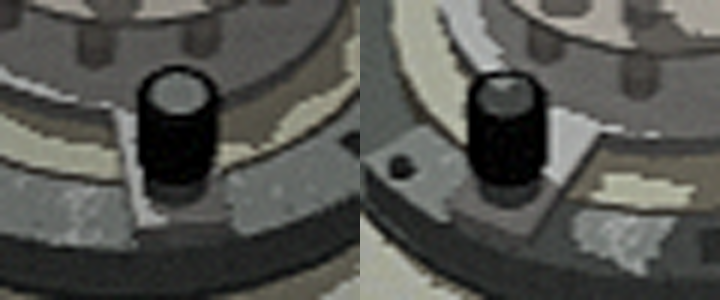

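The left crop is the start and the right is now. Both show the same short collar under the knob, at about (178,188) and (510,190), and the pin stands at the next hole, so it is fully home.

```bash
python3 -c "
from cell import r
print(r.close_job())"
```

```text
the job is handed in; nothing more can be done
None
```

The wheel is swung clockwise by about 0.60 rad, the index pin looks fully home in the next hole in the camera check, the gripper is open and clear above it, and the job is handed in.

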